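# Brush the dryer's lint drawer and start it with the child-safe dial

### The job

Get the countertop dryer going: pull its lint drawer all the way out, take the collar brush and, with its length running front to back and its bristles down, brush along the whole mesh from the left end to the right end (as the robot sees it) with a light, steady pressure. Lay the brush back on the worktop, bristles down, and push the drawer fully home. Then lift the child-safe dial on top until it unlocks, turn it clockwise from the ring mark to the two-bar mark and press it fully down again so that it locks; do not shift the tape measure or the balm pot on the worktop.

Things in the scene. Friction and masses are not known exactly. Their poses are not given: they have to be found in the camera images.
- dryer: the countertop dryer, a white box 210 mm deep (x), 270 mm wide (y), 130 mm high; fixed; origin at the centre of its underside; its x axis points to its back, y to its left side, z up. The lint drawer is in the upper part of its front, the dial on its top at the front left, a round air outlet (collar 17 mm high) on its top at the back right
- drawer_handle (a point): middle of the drawer's steel bar handle: bar 10 mm thick, 76 mm long, along the dryer's y, 107 mm above the worktop, 35 mm of free room between bar and drawer front; the bar can be pinched from above. Axes as the dryer's
- lint_drawer (a joint): how far the drawer is out towards the robot, m: 0 fully home, 0.12 fully out; slides along the dryer's -x with about 3 N of friction and stays where it is left
- mesh_centre (a point): centre of the upper side of the lint mesh in the drawer, 113.5 mm above the worktop; axes as the dryer's. The mesh is 100 mm (x) by 173 mm (y), lies open to above when the drawer is out, and gives elastically under pressure, about 1 mm per newton, 6 mm at most. The rim round it lies 1.5 mm lower, the drawer front (60 mm in front of the centre) stands 8.5 mm higher; with the drawer fully out the dryer's front face is 60 mm behind the centre
- lint_mesh: the lint mesh itself, same place and axes as mesh_centre
- brush_centre (a point): centre of the purple collar brush: 30 mm wide (x), 85 mm long (y), 23 mm high (z), bristles on its underside (-z); 70 g; lies loose on the worktop with its centre 11.5 mm above it
- collar_brush: the same brush; origin at the centre of its underside
- dial_grip (a point): point on the dial's axis at the height to grip. The dial is a round skirt of 52 mm diameter with an upright grip bar on it, 48 mm long (x), 14 mm thick (y), 29 mm high; this point is 7 mm under the bar's top and 22 mm above the skirt, 167 mm above the worktop while the dial is down. z up, x along the bar to its end with the pointer line
- dial_lift (a joint): how far the dial is lifted out, m: 0 fully down (locked), 0.010 fully out; 3 N of friction, stays where it is left. Down, teeth under the skirt hold it from turning; it turns freely above 0.008 and goes down again only at a mark
- dial (a joint): turn of the dial, rad, clockwise seen from above: 0 at the ring mark (off, pointer towards the dryer's right side), 0.524 at one bar, 1.047 at two bars, 1.571 at three bars (pointer to the front); about 0.03 rad of play at a mark; 0.04 N m of friction
- tape_measure: round red tape measure, 56 mm wide, 19 mm high, a bystander on the worktop
- balm_pot: low round pot, 69 mm wide, 41 mm high, a bystander

How it is judged (in metres and radians):
On the way, in this order (a step that is already met when the one before it is completed fails the run):
1. the lint drawer is pulled all the way out (value of joint lint_drawer above 0.11 m), for 0.1 s.
2. the brush, length front to back and bristles down, presses lightly (0.5 to 12 N) on the left end of the mesh (its centre at least 40 mm left of the mesh's) (contact force between collar_brush and lint_mesh between 0.5 and 12 N and y of brush_centre in the frame of lint_mesh between 0.04 and 0.09 m and x of brush_centre in the frame of lint_mesh between -0.02 and 0.02 m and angle between the y axis of brush_centre and the x axis of lint_mesh, either way round below 0.35 rad and angle between brush_centre's own z axis and vertical below 0.3 rad), for 0.03 s.
3. the brush, length front to back and bristles down, presses lightly (0.5 to 12 N) left of the middle (contact force between collar_brush and lint_mesh between 0.5 and 12 N and y of brush_centre in the frame of lint_mesh between 0.02 and 0.035 m and x of brush_centre in the frame of lint_mesh between -0.02 and 0.02 m and angle between the y axis of brush_centre and the x axis of lint_mesh, either way round below 0.35 rad and angle between brush_centre's own z axis and vertical below 0.3 rad), for 0.03 s.
4. the brush, length front to back and bristles down, presses lightly (0.5 to 12 N) in the middle (contact force between collar_brush and lint_mesh between 0.5 and 12 N and y of brush_centre in the frame of lint_mesh between -0.008 and 0.008 m and x of brush_centre in the frame of lint_mesh between -0.02 and 0.02 m and angle between the y axis of brush_centre and the x axis of lint_mesh, either way round below 0.35 rad and angle between brush_centre's own z axis and vertical below 0.3 rad), for 0.03 s.
5. the brush, length front to back and bristles down, presses lightly (0.5 to 12 N) right of the middle (contact force between collar_brush and lint_mesh between 0.5 and 12 N and y of brush_centre in the frame of lint_mesh between -0.035 and -0.02 m and x of brush_centre in the frame of lint_mesh between -0.02 and 0.02 m and angle between the y axis of brush_centre and the x axis of lint_mesh, either way round below 0.35 rad and angle between brush_centre's own z axis and vertical below 0.3 rad), for 0.03 s.
6. the brush, length front to back and bristles down, presses lightly (0.5 to 12 N) on the right end of the mesh (its centre at least 40 mm right of the mesh's) (contact force between collar_brush and lint_mesh between 0.5 and 12 N and y of brush_centre in the frame of lint_mesh between -0.09 and -0.04 m and x of brush_centre in the frame of lint_mesh between -0.02 and 0.02 m and angle between the y axis of brush_centre and the x axis of lint_mesh, either way round below 0.35 rad and angle between brush_centre's own z axis and vertical below 0.3 rad), for 0.03 s.
7. the drawer is pushed fully home (value of joint lint_drawer below 0.003 m), for 0.1 s.
8. the dial is lifted out of its lock (value of joint dial_lift above 0.0075 m and value of joint lint_drawer below 0.003 m), for 0.05 s.
9. the lifted dial is turned to the two-bar mark (value of joint dial_lift above 0.0055 m and value of joint dial between 0.9 and 1.2 rad), for 0.05 s.
At the end, for the whole second after the job is handed in: The dial stands at the two-bar mark (1.047 within 0.1 rad) and is fully down (lifted less than 2 mm), the drawer is home within 4 mm, and the brush lies still on the worktop, bristles down (centre 8 to 16 mm above it, tilted less than 0.15 rad) (value of joint dial_lift below 0.002 m and value of joint dial between 0.95 and 1.15 rad and value of joint lint_drawer below 0.004 m and height (world z) of brush_centre between 0.008 and 0.016 m and angle between brush_centre's own z axis and vertical below 0.15 rad and linear speed of collar_brush below 0.01 m/s); the robot touches nothing.
It fails at once if the brush is pressed hard on the mesh (over 20 N) (contact force between collar_brush and lint_mesh above 20 N).
It fails at once if the tape measure or the balm pot is moved by more than 20 mm (distance of any of tape_measure, balm_pot from where it was at the start of the episode above 0.02 m).
It also fails if it takes over 72 s, if anything falls off the work surface, if the arm or the gripper's body presses on something with over 40 N, if the wrist force passes 120 N, or if a joint passes its speed limit or range.

### The arm

A 6-joint arm with a two-finger parallel gripper is mounted at the origin on a cart in front of the work surface, level with it; the furniture and walls round the work are solid. World frame = base frame: x ahead of the robot, y to its left, z up, the work surface at z = 0. Lengths are in mm, angles in rad, forces in N, time in s.
With the tool pointing down it reaches from about 350 to 875 mm from the base axis. Payload 15.5 kg.
Tool frame: the origin (TCP) lies at the very end of the fingers, on their centre line; the grasp point (between the pads) lies 19 mm behind it; z points along the fingers, y is the direction in which the jaws open and shut (so a half turn about z gives the same grasp; the last joint's range is limited). The gripper opens to 85 mm and grips with 20 to 120 N. Pads are 22 mm wide; open, the fingers measure 114 mm over their backs; the gripper's body (76 mm by 85 mm) begins 54 mm behind the grasp point. The pads swing forward as they close: fully open they stand 13 mm farther back than shut.
Start: joints at [-1.31, 0.494, 1.345, -0, 1.302, -0.096], TCP at [218.3, -585.638, 231.277] pointing down, gripper open.
Joint ranges: [-2.91, 2.91], [-0.82, 2.16], [0.22, 2.67], [-1.22, 4.37], [0.12, 2.79], [-3.08, 3.08]. Speed limits (rad/s): [1.89, 1.89, 2.57, 3.01, 3.01, 3.01].

### API

Orientations are given as a 3x3 rotation matrix whose columns are the frame's x, y, z axes.
In Python, from workcell import r gives the robot as it stands.
- The arm moves only by the shell command python3 -m inch 'ROWS'. ROWS is JSON, one flat list of numbers, 7 for each row, row after row: the closure in counts, from 0 (fully open) to 255 (shut), then the shift along the world's x, y, z in m, then the turn, a rotation vector about the world's x, y, z in rad. A call has 1 to 12 rows; each row shifts and turns the commanded pose from where the row before left it; what a row does not reach is not made up. A row lasts 1/8 s, in which the tool goes at most 62.5 mm and 10.7 degrees, less where a joint would pass 70% of its speed; a pose out of reach is approached as far as the arm can. A call is refused whole if a number of a shift passes 0.0625 or a number of a turn 0.188, either way. A call with a gripper value outside its range is refused whole. The fingers move at their own pace and stop on an object; the grip force is fixed at half the most. Time passes only in rows, so rows that do not move let the fingers close. It gives the time, the measured TCP pose, the force and the opening at its end, in the units of the state.
- r.get_obs(): the state, without advancing time (a new reading comes with each control period).
- r.get_image(name): name is "scene" or "top"; returns (picture, depth): 420x560x3 uint8, red, green, blue; 420x560 float32, mm along the optical axis (not along the pixel's ray), 0 where there is no reading.
- r.calibration(name): a dict with "fx", "fy", "cx", "cy" (pixels), "R" (3x3) and "t" (3): a world point X has camera coordinates R X + t. Camera axes: x right, y down, z forward; pixel columns grow to the right and rows downward; lengths in mm; the calibration is good to about 2 mm. A picture is of the moment at which its call begins. calibration takes no time and is no camera call.
- r.finish_job(): hands the job in, once; it reports no verdict.
The state is a dict: "time": time; "joint_positions": joint angles; "qd": joint speeds; "tau": joint torques, N m; "eef_pos": TCP position; "tool_rot": TCP orientation; "contact_force": force on the tool from outside, world axes, zero at the start; "wrist_torque": the same for the moment, N m; "width": opening from 0.0 (shut) to 1.0 (fully open).
Only numpy, scipy, OpenCV 4.12 (cv2) and the standard library are available. Lean on these libraries where they do the work, as an engineer would, in place of code of your own. Each camera call takes 0.05 s, during which the arm holds its last target. There are 200 camera calls.

## Working session

There is one attempt and no reset: what is moved stays moved. The work goes in short steps, Python scripts to look and compute and a shell command to move; the robot and the scene stay as the last step left them, time stands still between calls to the robot, and variables do not carry over. Pictures are saved under pics/ and viewed, on a budget of 10 in all, crops included, one or two more only if the job needs it, and the job is handed in when it is done.

```bash
mkdir -p pics; ls; python3 - <<'E'
from workcell import r
import cv2,numpy as np
for n in("scene","top"):
    p,d=r.get_image(n); cv2.imwrite(f"pics/{n}0.png",p[:,:,::-1]); np.save(f"{n}0.npy",d)
    c=r.calibration(n); print(n,{k:np.round(v,3).tolist() for k,v in c.items()})
print(r.get_obs())
E
```

```text
pics
scene {'fx': 468.747, 'fy': 468.747, 'cx': 281.3, 'cy': 205.351, 'R': [[-0.817, -0.577, -0.012], [-0.413, 0.599, -0.686], [0.403, -0.555, -0.727]], 't': [402.464, 374.043, 1384.725]}
top {'fx': 481.859, 'fy': 481.859, 'cx': 275.777, 'cy': 223.371, 'R': [[0.02, -1.0, -0.008], [-0.997, -0.02, -0.069], [0.069, 0.009, -0.998]], 't': [-67.77, 533.983, 1373.22]}
{'time': 0.1, 'joint_positions': array([-1.30950238e+00,  4.94096373e-01,  1.34607213e+00,  1.30702664e-05,
        1.30250789e+00, -9.55070120e-02]), 'qd': array([-0.00031835, -0.00235368, -0.00245196,  0.00076251,  0.00120109,
        0.00032794]), 'tau': array([ 3.00717475e-03, -8.83585739e+01, -3.84562290e+01, -4.29784704e-04,
        5.22867311e-03, -5.88030019e-06]), 'eef_pos': array([ 218.21692209, -585.31795776,  230.77422369]), 'tool_rot': array([[ 9.37020199e-01,  3.49275070e-01, -2.67789423e-04],
       [ 3.49275153e-01, -9.37019618e-01,  1.05021318e-03],
       [ 1.15889340e-04, -1.07760316e-03, -9.99999413e-01]]), 'contact_force': array([-0.67142376, -0.59757841, -0.1255641 ]), 'wrist_torque': array([-0.00468265,  0.0592198 , -0.0040303 ]), 'width': 0.9996285235150594}
```

View pics/scene0.png

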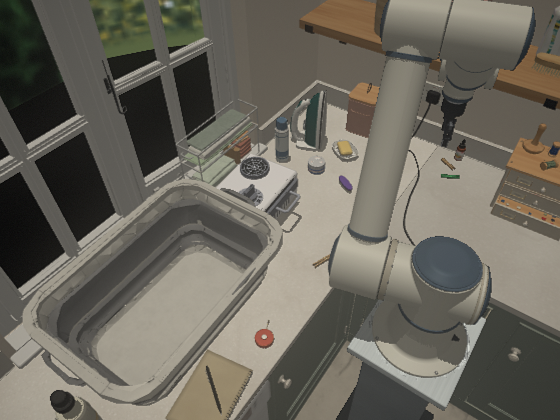

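View pics/top0.png

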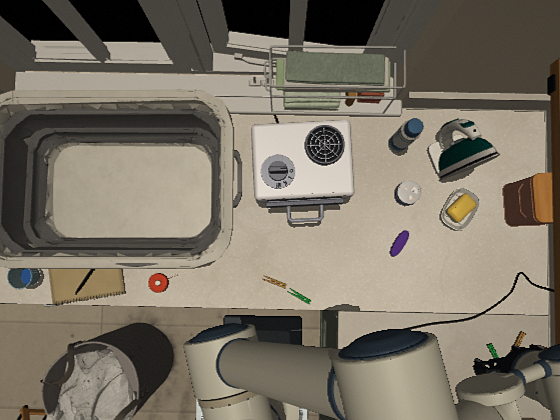

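The scene view shows the robot right of centre, with the dryer at about (262,185). In the top view the dryer is at (303,160), its handle at (305,215), the dial at (278,171) and the outlet at (325,144). The brush is at (399,243), the balm pot at (408,193) and the tape measure at (158,283). A tub stands left of the dryer.

```bash
cat > h.py <<'E'
from workcell import r
import numpy as np,cv2
def cloud(n,d):
    c=r.calibration(n);R=np.array(c["R"]);t=np.array(c["t"])
    v,u=np.mgrid[0:420,0:560]
    P=np.stack([(u-c["cx"])/c["fx"]*d,(v-c["cy"])/c["fy"]*d,d],-1)
    return (P-t)@R
def rect(m,W):
    p=W[m][:,:2].astype(np.float32);b=cv2.minAreaRect(p)
    return m.sum(),np.round(p.mean(0),1),np.round(b[0],1),np.round(b[1],1),round(b[2],1),np.round(W[m][:,2].mean(),1)
E
python3 - <<'E'
from h import *
p=cv2.imread("pics/top0.png");W=cloud("top",np.load("top0.npy"));d=np.load("top0.npy")
x,y,z=np.moveaxis(W,-1,0)
v,u=np.mgrid[0:420,0:560]
hsv=cv2.cvtColor(p,cv2.COLOR_BGR2HSV)
m=(hsv[...,0]>120)&(hsv[...,0]<150)&(hsv[...,1]>80)&(u>370)&(u<430)&(v>220)&(v<265)
print("brush",rect(m,W))
box=lambda a,b,c,e:(u>a)&(u<b)&(v>c)&(v<e)&(d>0)
print("dryer top",rect(box(240,365,110,215)&(z>120)&(z<136),W))
print("dial bar",rect(box(255,300,145,195)&(z>162)&(z<182),W))
print("skirt",rect(box(255,300,145,195)&(z>138)&(z<155),W))
print("outlet",rect(box(300,350,120,170)&(z>140)&(z<155),W))
print("handle",rect(box(280,335,207,230)&(z>95)&(z<120),W))
print("pot",rect(box(390,425,175,212)&(z>30)&(z<55),W))
print("tape",rect(box(145,185,270,295)&(z>10)&(z<30),W))
print("table",np.median(z[box(240,380,235,265)]))
s=p[100:270,240:440];cv2.imwrite("pics/c1.png",cv2.resize(s,None,fx=4,fy=3.5,interpolation=cv2.INTER_CUBIC))
E
```

```text
brush (np.int64(249), array([ 485.9, -410.8], dtype=float32), array([ 450.9, -259.9]), array([ 62.6, 375.4]), 12.9, np.float64(26.5))
dryer top (np.int64(6719), array([ 694.5, -122.8], dtype=float32), array([ 692.8, -125.8]), array([226.1, 268.8]), 4.1, np.float64(128.4))
dial bar (np.int64(102), array([666.9, -60.1], dtype=float32), array([666.9, -60. ]), array([14.7, 44.1]), 1.8, np.float64(171.3))
skirt (np.int64(179), array([664.7, -59.2], dtype=float32), array([664.4, -62.4]), array([70.1, 53.9]), 75.7, np.float64(143.7))
outlet (np.int64(338), array([ 739.7, -182.6], dtype=float32), array([ 740.3, -183. ]), array([103. , 103.8]), 2.9, np.float64(143.6))
handle (np.int64(198), array([ 547.4, -134.2], dtype=float32), array([ 553.1, -135. ]), array([ 38.9, 100.3]), 0.6, np.float64(109.5))
pot (np.int64(452), array([ 630.9, -433.1], dtype=float32), array([ 631.6, -433.5]), array([66.3, 66.4]), 27.2, np.float64(39.6))
tape (np.int64(290), array([358.6, 279.2], dtype=float32), array([367.4, 272.5]), array([53.2, 80.7]), 51.4, np.float64(15.2))
table -1.5933824059068007
```

View pics/c1.png

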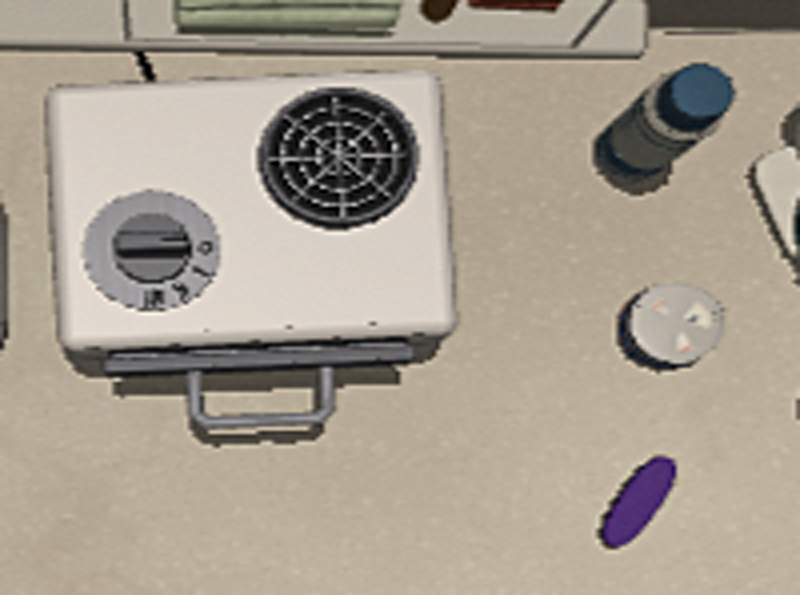

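```bash
python3 - <<'E'
from h import *
p=cv2.imread("pics/top0.png");d=np.load("top0.npy");W=cloud("top",d)
x,y,z=np.moveaxis(W,-1,0);v,u=np.mgrid[0:420,0:560]
hsv=cv2.cvtColor(p,cv2.COLOR_BGR2HSV)
box=lambda a,b,c,e:(u>a)&(u<b)&(v>c)&(v<e)&(d>0)
m=(hsv[...,0]>120)&(hsv[...,0]<150)&(hsv[...,1]>120)&box(385,413,228,258)&(z>5)
print("brush",rect(m,W))
top=(z>122)&(z<134)&box(240,365,110,215)
# front/back edges per column
for nm,f in(("back",np.max),("front",np.min)):
    X=[];Y=[]
    for c in range(262,348,2):
        mm=top[:,c]
        if mm.sum()>10:
            i=np.argmax(x[:,c]*mm) if nm=="back" else np.argmin(np.where(mm,x[:,c],9e9))
            X.append(x[i,c]);Y.append(y[i,c])
    k=np.polyfit(Y,X,1);res=np.abs(np.polyval(k,Y)-X);g=res<4
    k=np.polyfit(np.array(Y)[g],np.array(X)[g],1);print(nm,"slope dx/dy",k[0],"x at y=-125",np.polyval(k,-125))
for nm,f in(("L",max),("R",min)):
    X=[];Y=[]
    for rr in range(130,190,2):
        q=y[rr][top[rr]];
        if len(q)>10: i=f(q);Y.append(i);X.append(x[rr][top[rr]][0 if nm=="L" else -1])
    k=np.polyfit(X,Y,1);print(nm,"dy/dx",k[0],"y at 690",np.polyval(k,690))
h=box(280,335,207,230)&(z>90)&(z<125)
C=[];
for c in range(291,322):
    q=h[:,c]&(x[:,c]<560)&(x[:,c]>515)
    if q.sum(): C.append((c,round(x[:,c][q].min()),round(x[:,c][q].max()),round(y[:,c][q].mean()),round(z[:,c][q].mean())))
print(C)
E
```

```text
brush (np.int64(236), array([ 486.3, -412. ], dtype=float32), array([ 485.8, -412.1]), array([28. , 81.7]), 59.7, np.float64(21.1))
back slope dx/dy -0.06668458640800397 x at y=-125 803.0854207559117
front slope dx/dy -0.06199815552907956 x at y=-125 587.5344661626168
L dy/dx 0.07010147250408079 y at 690 5.043165697935997
R dy/dx 0.07523759212584816 y at 690 -256.6417739611171
[(291, 534, 542, -99, 110), (292, 534, 542, -101, 109), (293, 534, 542, -104, 108), (294, 534, 542, -107, 109), (295, 534, 542, -110, 110), (296, 534, 542, -112, 109), (297, 536, 542, -115, 112), (298, 536, 542, -118, 111), (299, 537, 542, -120, 108), (300, 537, 542, -123, 109), (301, 537, 542, -126, 108), (302, 537, 542, -128, 108), (303, 537, 545, -131, 111), (304, 537, 545, -134, 107), (305, 537, 545, -136, 110), (306, 537, 545, -139, 109), (307, 538, 545, -142, 109), (308, 537, 545, -145, 109), (309, 537, 545, -147, 110), (310, 537, 545, -150, 110), (311, 537, 545, -153, 111), (312, 537, 546, -155, 109), (313, 537, 546, -158, 109), (314, 538, 546, -161, 108), (315, 538, 546, -164, 108), (316, 538, 546, -166, 107), (317, 541, 546, -169, 108), (318, 541, 546, -171, 110), (319, 540, 549, -174, 111), (320, 541, 559, -177, 111), (321, 543, 559, -179, 111)]
```

```bash
python3 -m inch '[150,0.027,0.0375,0,0,0,0.1068, 150,0.027,0.0375,0,0,0,0.1068, 150,0.027,0.0375,0,0,0,0.1068, 150,0.027,0.0375,0,0,0,0.1068, 150,0.027,0.0375,0,0,0,0.1068, 150,0.027,0.0375,0,0,0,0.1068, 150,0.027,0.0375,0,0,0,0.1068, 150,0.027,0.0375,0,0,0,0.1068, 150,0.027,0.0375,0,0,0,0.1068, 150,0.027,0.0375,0,0,0,0.1068, 150,0.027,0.0375,0,0,0,0.1068, 150,0.0258,0.0368,0,0,0,0.1068]'
```

```text
time: 1.6
eef_pos: [541.7, -134.9, 231.1]
tool_rot: [[-0.071, 0.997, -0.0], [0.997, 0.071, 0.0], [0.0, -0.0, -1.0]]
contact_force: [-0.3, -0.0, -0.7]
width: 0.411
```

```bash
python3 -m inch '[150,0,0,-0.04,0,0,0, 150,0,0,-0.04,0,0,0, 150,0,0,-0.035,0,0,0, 150,0,0,-0.024,0,0,0, 255,0,0,0,0,0,0, 255,0,0,0,0,0,0, 255,0,0,0,0,0,0]'
```

```text
time: 2.48
eef_pos: [541.0, -136.3, 92.5]
tool_rot: [[-0.067, 0.998, -0.0], [0.998, 0.067, 0.0], [0.0, -0.0, -1.0]]
contact_force: [2.9, 1.1, -19.2]
width: 0.084
```

```bash
python3 -m inch '[255,-0.01,-0.0007,0,0,0,0, 255,-0.018,-0.0012,0,0,0,0, 255,-0.018,-0.0012,0,0,0,0, 255,-0.018,-0.0012,0,0,0,0, 255,-0.018,-0.0012,0,0,0,0, 255,-0.018,-0.0012,0,0,0,0, 255,-0.0145,-0.001,0,0,0,0, 255,-0.005,-0.0003,0,0,0,0, 255,0,0,0,0,0,0, 255,0,0,0,0,0,0]'
```

```text
time: 3.72
eef_pos: [427.7, -146.2, 94.3]
tool_rot: [[-0.067, 0.998, 0.012], [0.998, 0.067, -0.004], [-0.005, 0.012, -1.0]]
contact_force: [30.7, 8.2, -15.0]
width: 0.093
```

```bash
python3 -m inch '[150,0,0,0,0,0,0, 150,0,0,0,0,0,0, 150,0,0,0,0,0,0, 150,0,0,0.05,0,0,0, 150,0,0,0.06,0,0,0, 150,0,0,0.03,0,0,0]'; python3 - <<'E'
from h import *
p,d=r.get_image("top"); cv2.imwrite("pics/top1.png",p[:,:,::-1]); np.save("top1.npy",d)
s=p[100:290,220:440,::-1];cv2.imwrite("pics/c2.png",cv2.resize(s,None,fx=3.5,fy=3,interpolation=cv2.INTER_CUBIC))
W=cloud("top",d);x,y,z=np.moveaxis(W,-1,0)
m=(x>400)&(x<620)&(y<-50)&(y>-220)
for zl in range(96,126,3): 
    q=m&(z>zl)&(z<zl+3)
    if q.sum()>5: print(zl,q.sum(),np.round([x[q].min(),x[q].max(),y[q].min(),y[q].max()]))
E
```

```text
time: 4.47
eef_pos: [422.0, -144.6, 235.2]
tool_rot: [[-0.067, 0.998, 0.003], [0.998, 0.067, -0.002], [-0.002, 0.003, -1.0]]
contact_force: [-1.0, -0.9, -1.1]
width: 0.416
102 20 [ 485.  598. -213.  -73.]
105 144 [ 460.  601. -220.  -51.]
108 678 [ 473.  601. -220.  -50.]
111 887 [ 473.  603. -220.  -50.]
114 443 [ 463.  603. -220.  -50.]
117 111 [ 462.  610. -219.  -52.]
120 89 [ 462.  617. -220.  -52.]
123 115 [ 462.  620. -218.  -52.]
```

View pics/c2.png

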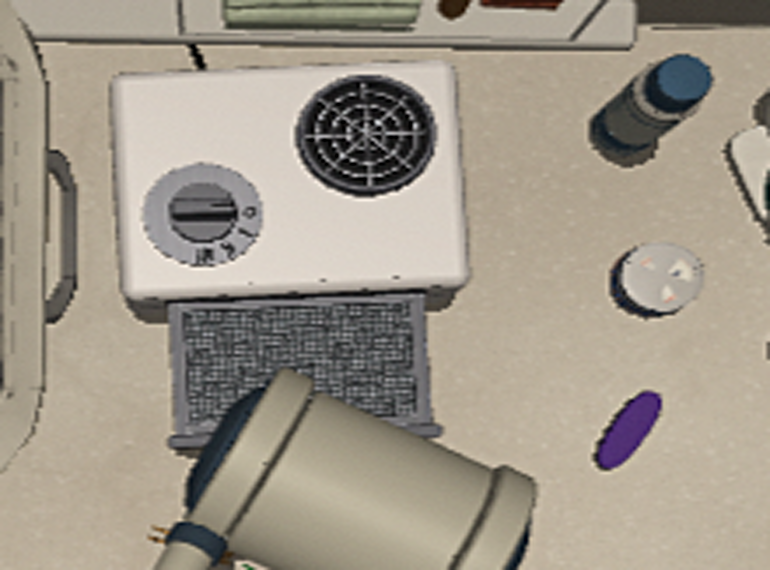

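```bash
python3 -m inch '[40,0.0064,-0.0268,-0.01,0,0,0.0974, 40,0.0064,-0.0268,-0.01,0,0,0.0974, 40,0.0064,-0.0268,-0.01,0,0,0.0974, 40,0.0064,-0.0268,-0.01,0,0,0.0974, 40,0.0064,-0.0268,-0.01,0,0,0.0974, 40,0.0064,-0.0268,-0.01,0,0,0.0974, 40,0.0064,-0.0268,-0.01,0,0,0.0974, 40,0.0064,-0.0268,-0.01,0,0,0.0974, 40,0.0064,-0.0268,-0.01,0,0,0.0974, 40,0.0064,-0.0268,-0.01,0,0,0.0974, 40,0,0,0,0,0,0]'; python3 - <<'E'
from h import *
p,d=r.get_image("top"); cv2.imwrite("pics/top2.png",p[:,:,::-1]); np.save("top2.npy",d)
W=cloud("top",d);x,y,z=np.moveaxis(W,-1,0)
m=(x>400)&(x<620)&(y<-50)&(y>-220)
q=m&(z>100)&(z<126)
for c in range(295,318,3):
    k=q[:,c]; print(c,[(int(a),int(b)) for a,b in zip(x[k,c],z[k,c])][-8:], int(y[k,c].mean()))
print(r.get_obs()["eef_pos"],r.get_obs()["tool_rot"][:,1],r.get_obs()["joint_positions"])
E
```

```text
time: 5.9
eef_pos: [485.2, -413.5, 131.1]
tool_rot: [[-0.863, 0.505, -0.001], [0.505, 0.863, 0.001], [0.001, 0.0, -1.0]]
contact_force: [-0.3, 0.1, 0.3]
width: 0.845
295 [(514, 111), (511, 113), (509, 111), (506, 113), (503, 110), (501, 113), (498, 109), (495, 111)] -109
298 [(514, 114), (511, 117), (509, 111), (506, 113), (504, 110), (501, 116), (498, 112), (495, 111)] -117
301 [(520, 106), (517, 114), (514, 113), (512, 115), (509, 113), (506, 110), (504, 109), (501, 108)] -125
304 [(523, 107), (520, 111), (517, 112), (515, 110), (512, 110), (509, 114), (506, 116), (504, 113)] -133
307 [(528, 112), (525, 114), (523, 110), (520, 108), (517, 112), (515, 111), (512, 116), (509, 111)] -141
310 [(526, 113), (523, 111), (520, 110), (518, 111), (515, 110), (513, 105), (509, 112), (507, 107)] -149
313 [(518, 116), (515, 112), (512, 115), (510, 109), (507, 107), (504, 112), (502, 109), (499, 114)] -157
316 [(510, 110), (507, 111), (505, 110), (502, 111), (499, 109), (496, 110), (494, 109), (491, 107)] -165
[ 485.06136476 -412.41277066  131.49716191] [5.06364476e-01 8.62319479e-01 3.65197315e-04] [-7.98374663e-01  6.13562411e-01  1.42220901e+00  2.58243494e-06
  1.10719489e+00 -1.83820878e+00]
```

```bash
python3 -m inch '[40,0,0,-0.04,0,0,0, 40,0,0,-0.04,0,0,0, 40,0,0,-0.03,0,0,0, 40,0,0,-0.0175,0,0,0, 40,0,0,0,0,0,0, 255,0,0,0,0,0,0, 255,0,0,0,0,0,0, 255,0,0,0,0,0,0, 255,0,0,0,0,0,0]'; python3 - <<'E'
from h import *
for n in "01":
    W=cloud("top",np.load(f"top{n}.npy"));x,y,z=np.moveaxis(W,-1,0)
    X=(x-695)*.9977+(y+126)*.068;Y=-(x-695)*.068+(y+126)*.9977
    for a,b in((75,100),(40,70),(-70,-40),(-100,-75)):
        m=(Y>a)&(Y<b)&(z>114)&(z<126)&(X<-104)&(X>-260)
        print(n,a,np.round(np.percentile(X[m],[0,3,50]),1) if m.sum() else None,m.sum())
E
```

```text
time: 7.08
eef_pos: [486.0, -412.8, 6.2]
tool_rot: [[-0.863, 0.505, 0.001], [0.505, 0.863, -0.001], [-0.002, -0.0, -1.0]]
contact_force: [-2.2, 1.4, 11.9]
width: 0.316
0 75 [-114.6 -114.6 -109.5] 38
0 40 [-151.2 -114.9 -109.8] 44
0 -70 [-152.7 -147.5 -110.5] 47
0 -100 [-114.8 -114.6 -109.8] 37
1 75 [-229.5 -227.7 -200.5] 93
1 40 [-206.8 -198.9 -147.7] 98
1 -70 [-213.2 -204.7 -161.7] 101
1 -100 [-228.1 -227.1 -182.2] 78
```

```bash
python3 - <<'E'
from h import *
p,d=r.get_image("scene");np.save("s2.npy",d)
s=p[170:240,220:320,::-1]; a=cv2.resize(s,None,fx=6,fy=6,interpolation=cv2.INTER_CUBIC)[:300]
t=cv2.imread("pics/top1.png")[172:230,260:350]; b=cv2.resize(t,(600,290),interpolation=cv2.INTER_CUBIC)
cv2.imwrite("pics/c3.png",np.vstack([a,b]))
W=cloud("scene",d);x,y,z=np.moveaxis(W,-1,0)
X=(x-695)*.9977+(y+126)*.068;Y=-(x-695)*.068+(y+126)*.9977
for a,b in((70,100),(40,70),(0,40),(-40,0),(-70,-40),(-100,-70)):
    m=(Y>a)&(Y<b)&(z>85)&(z<126)&(X<-190)&(X>-300);print(a,m.sum(),np.round(np.percentile(X[m],[0,5,50,95]),1) if m.sum() else 0)
    m=(Y>a)&(Y<b)&(z>40)&(z<75)&(X<-60)&(X>-150);print("  face",m.sum(),np.round(np.percentile(X[m],[5,50,95]),1) if m.sum() else 0)
E
```

```text
70 137 [-232.  -230.8 -211.6 -192.5]
  face 0 0
40 136 [-274.3 -262.3 -227.7 -193. ]
  face 0 0
0 159 [-277.2 -273.7 -224.4 -193. ]
  face 0 0
-40 156 [-276.2 -272.8 -224.7 -193.3]
  face 0 0
-70 114 [-271.4 -260.6 -224.6 -194.1]
  face 0 0
-100 80 [-231.8 -230.2 -220.4 -194.1]
  face 0 0
```

View pics/c3.png

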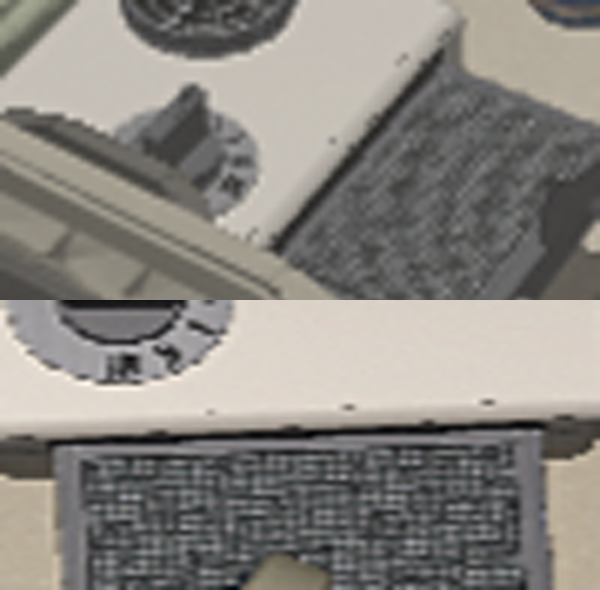

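```bash
python3 - <<'E'
from h import *
for f,o in(("scene0",0),("s2",-118)):
    W=cloud("scene",np.load(f+".npy"));x,y,z=np.moveaxis(W,-1,0)
    X=(x-695)*.9977+(y+126)*.068;Y=-(x-695)*.068+(y+126)*.9977
    m=(abs(Y)<30)&(z>98)&(z<125)&(X<-138+o)&(X>-175+o);print(f,m.sum(),np.round(np.percentile(X[m],[0,5,50,90]),1),np.round(z[m].mean()))
    m=(abs(Y)>70)&(abs(Y)<100)&(z>105)&(z<126)&(X<-108+o)&(X>-130+o);print(f,m.sum(),np.round(np.percentile(X[m],[0,5,50,90]),1))
E
```

```text
scene0 41 [-161.3 -160.5 -156.9 -153.1] 110.0
scene0 42 [-117.5 -116.7 -113.8 -109.5]
s2 46 [-276.4 -276.3 -271.8 -266.8] 110.0
s2 40 [-232.  -230.9 -229.2 -227.3]
```

```bash
python3 -m inch '[255,0,0,0.03,0,0,0, 255,0,0,0.05,0,0,0, 255,0,0,0.05,0,0,0, 255,0,0,0.025,0,0,0, 255,0,0,0,0,0,0]'; python3 -m inch '[255,0.0036,0.0275,0,0,0,0.05, 255,0.0036,0.0275,0,0,0,0.05, 255,0.0036,0.0275,0,0,0,0.05, 255,0.0036,0.0275,0,0,0,0.05, 255,0.0036,0.0275,0,0,0,0.05, 255,0.0036,0.0275,0,0,0,0.05, 255,0.0036,0.0275,0,0,0,0.05, 255,0.0036,0.0275,0,0,0,0.05, 255,0.0036,0.0275,0,0,0,0.05, 255,0.0036,0.0275,0,0,0,0.05, 255,0.0036,0.0275,0,0,0,0.05, 255,0.0036,0.0275,0,0,0,0.047]'; python3 -m inch '[255,0,0,0,0,0,0,255,0,0,0,0,0,0]'; python3 - <<'E'
from h import *
p,d=r.get_image("scene")
cv2.imwrite("pics/c4.png",cv2.resize(p[110:240,200:370,::-1],None,fx=4.5,fy=4.5))
E
```

```text
time: 7.75
eef_pos: [486.4, -413.1, 162.3]
tool_rot: [[-0.863, 0.505, 0.003], [0.505, 0.863, -0.003], [-0.004, -0.001, -1.0]]
contact_force: [-0.5, 0.0, -1.1]
width: 0.32
time: 9.25
eef_pos: [528.2, -80.6, 159.2]
tool_rot: [[-0.997, -0.071, -0.001], [-0.071, 0.997, 0.0], [0.001, 0.0, -1.0]]
contact_force: [-0.8, 0.5, -0.8]
width: 0.314
time: 9.5
eef_pos: [528.5, -82.2, 159.4]
tool_rot: [[-0.998, -0.068, -0.001], [-0.068, 0.998, -0.0], [0.001, 0.0, -1.0]]
contact_force: [0.4, -0.2, -0.5]
width: 0.321
```

View pics/c4.png

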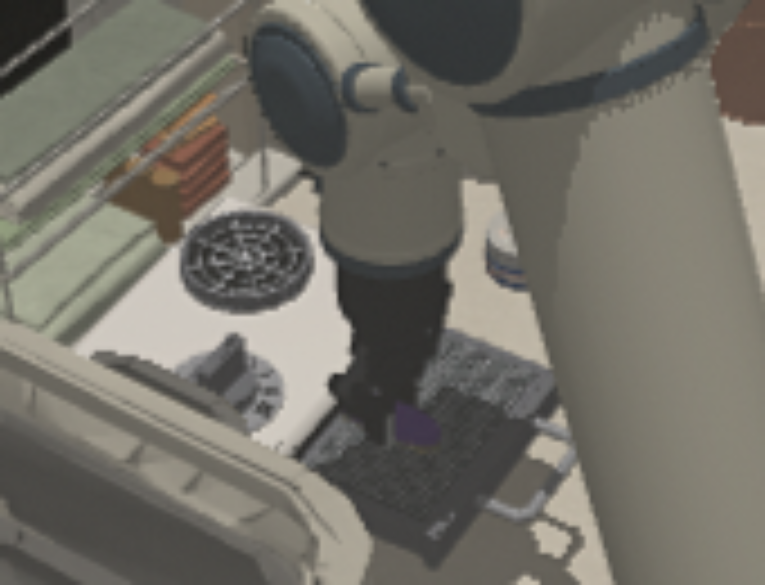

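The brush is held level (purple at (415,425)) above the left end of the mesh. Next I lower it onto the mesh in small steps.

```bash
python3 -m inch '[255,0,0,-0.02,0,0,0, 255,0,0,-0.015,0,0,0, 255,0,0,-0.003,0,0,0,255,0,0,0,0,0,0]'; python3 -m inch '[255,0,0,-0.002,0,0,0,255,0,0,0,0,0,0]';python3 -m inch '[255,0,0,-0.0015,0,0,0,255,0,0,0,0,0,0]'
```

```text
time: 10.05
eef_pos: [528.8, -82.5, 121.8]
tool_rot: [[-0.998, -0.067, -0.0], [-0.067, 0.998, 0.0], [0.0, 0.0, -1.0]]
contact_force: [0.2, 0.6, -0.7]
width: 0.313
time: 10.3
eef_pos: [528.9, -82.4, 120.0]
tool_rot: [[-0.998, -0.068, 0.0], [-0.068, 0.998, -0.0], [-0.0, -0.0, -1.0]]
contact_force: [-0.5, -0.7, -0.9]
width: 0.315
time: 10.55
eef_pos: [529.0, -82.4, 118.4]
tool_rot: [[-0.998, -0.068, 0.0], [-0.068, 0.998, -0.0], [-0.0, -0.0, -1.0]]
contact_force: [0.3, 0.2, 0.0]
width: 0.317
```

```bash
python3 -m inch '[255,0,0,-0.002,0,0,0,255,0,0,0,0,0,0]';python3 -m inch '[255,0,0,-0.001,0,0,0,255,0,0,0,0,0,0,255,0,0,0,0,0,0]'
```

```text
time: 10.8
eef_pos: [529.0, -82.4, 116.3]
tool_rot: [[-0.998, -0.068, 0.0], [-0.068, 0.998, -0.0], [-0.0, -0.0, -1.0]]
contact_force: [0.6, 0.6, 2.3]
width: 0.315
time: 11.18
eef_pos: [528.9, -82.4, 115.3]
tool_rot: [[-0.998, -0.068, 0.0], [-0.068, 0.998, -0.0], [-0.0, -0.0, -1.0]]
contact_force: [1.3, 0.4, 4.3]
width: 0.311
```

```bash
python3 -m inch '[255,0.0005,-0.008,0,0,0,0,255,0.0006,-0.008,0,0,0,0,255,0.0005,-0.008,0,0,0,0,255,0.0006,-0.008,0,0,0,0,255,0.0005,-0.008,0,0,0,0,255,0.0006,-0.008,0,0,0,0]';python3 -m inch '[255,0.0005,-0.008,0,0,0,0,255,0.0006,-0.008,0,0,0,0,255,0.0005,-0.008,0,0,0,0,255,0.0006,-0.008,0,0,0,0]'; python3 -m inch '[255,0.0005,-0.008,0,0,0,0,255,0.0006,-0.008,0,0,0,0,255,0.0005,-0.008,0,0,0,0,255,0.0006,-0.008,0,0,0,0,255,0,0,0,0,0,0]'
```

```text
time: 11.92
eef_pos: [532.1, -130.9, 115.3]
tool_rot: [[-0.998, -0.068, -0.0], [-0.068, 0.998, 0.0], [0.0, 0.0, -1.0]]
contact_force: [-0.0, 2.2, 4.1]
width: 0.316
time: 12.42
eef_pos: [534.3, -162.9, 115.3]
tool_rot: [[-0.998, -0.068, -0.0], [-0.068, 0.998, 0.0], [0.0, 0.0, -1.0]]
contact_force: [0.5, 2.4, 3.9]
width: 0.314
time: 13.05
eef_pos: [536.7, -195.3, 115.3]
tool_rot: [[-0.998, -0.067, 0.0], [-0.067, 0.998, -0.001], [-0.0, -0.001, -1.0]]
contact_force: [0.9, -1.5, 4.1]
width: 0.314
```

```bash
python3 -m inch '[255,0,0,0.02,0,0,0,255,0,0,0.03,0,0,0,255,-0.01,-0.037,0,0,0,0,255,-0.01,-0.037,0,0,0,0,255,-0.01,-0.037,0,0,0,0,255,-0.01,-0.037,0,0,0,0,255,-0.01,-0.037,0,0,0,0,255,0,0,-0.05,0,0,0,255,0,0,-0.05,0,0,0,255,0,0,-0.045,0,0,0,255,0,0,-0.01,0,0,0,255,0,0,0,0,0,0]'
```

```text
time: 14.55
eef_pos: [486.6, -379.4, 10.6]
tool_rot: [[-0.998, -0.068, -0.0], [-0.068, 0.998, 0.0], [0.0, 0.0, -1.0]]
contact_force: [0.0, -0.4, -1.2]
width: 0.313
```

```bash
python3 -m inch '[255,0,0,-0.0035,0,0,0,255,0,0,0,0,0,0,255,0,0,-0.002,0,0,0,255,0,0,0,0,0,0]'
```

```text
time: 15.05
eef_pos: [487.0, -379.8, 6.2]
tool_rot: [[-0.998, -0.068, 0.001], [-0.068, 0.998, -0.001], [-0.001, -0.001, -1.0]]
contact_force: [-2.9, 2.4, 16.0]
width: 0.319
```

```bash
python3 -m inch '[255,0,0,0.001,0,0,0,120,0,0,0,0,0,0,60,0,0,0,0,0,0,40,0,0,0,0,0,0,40,0,0,0.05,0,0,0,40,0,0,0.05,0,0,0,150,0,0,0.05,0,0,0]'; python3 -m inch '[150,-0.005,0.0196,0,0,0,-0.131,150,-0.005,0.0196,0,0,0,-0.131,150,-0.005,0.0196,0,0,0,-0.131,150,-0.005,0.0196,0,0,0,-0.131,150,-0.005,0.0196,0,0,0,-0.131,150,-0.005,0.0196,0,0,0,-0.131,150,-0.005,0.0196,0,0,0,-0.131,150,-0.005,0.0196,0,0,0,-0.131,150,-0.005,0.0196,0,0,0,-0.131,150,-0.005,0.0196,0,0,0,-0.131,150,-0.005,0.0196,0,0,0,-0.131,150,-0.005,0.0196,0,0,0,-0.131]'; python3 -m inch '[150,0,0,0,0,0,0]'; python3 - <<'E'
from h import *
p,d=r.get_image("top");cv2.imwrite("pics/top5.png",p[:,:,::-1])
W=cloud("top",d);x,y,z=np.moveaxis(W,-1,0)
hsv=cv2.cvtColor(p,cv2.COLOR_RGB2HSV)
m=(hsv[...,0]>120)&(hsv[...,0]<150)&(hsv[...,1]>110)&(z>5)&(x>420)&(x<560)&(y<-300)&(y>-480)
print(rect(m,W)); b=W[m];print(np.polyfit(b[:,0],b[:,2],1)); 
E
```

```text
time: 15.92
eef_pos: [486.3, -379.2, 157.3]
tool_rot: [[-0.998, -0.068, -0.0], [-0.068, 0.998, 0.0], [0.0, 0.0, -1.0]]
contact_force: [0.4, -0.3, 0.4]
width: 0.647
time: 17.42
eef_pos: [426.3, -143.5, 155.8]
tool_rot: [[-0.062, 0.998, 0.0], [0.998, 0.062, -0.0], [-0.0, 0.0, -1.0]]
contact_force: [-0.1, 0.2, 0.5]
width: 0.411
time: 17.55
eef_pos: [426.1, -143.2, 155.8]
tool_rot: [[-0.068, 0.998, -0.0], [0.998, 0.068, 0.0], [0.0, -0.0, -1.0]]
contact_force: [-0.0, -0.3, 0.7]
width: 0.415
(np.int64(241), array([ 488. , -375.9], dtype=float32), array([ 487.9, -375.8]), array([27.6, 80.4]), 89.8, np.float64(21.0))
[-6.56858218e-03  2.41894081e+01]
```

```bash
python3 -m inch '[150,0.001,0,-0.03,0,0,0,150,0,0,-0.033,0,0,0,150,0,0,0,0,0,0,255,0,0,0,0,0,0,255,0,0,0,0,0,0,255,0,0,0,0,0,0]'; python3 -m inch '[255,0.01,0.0007,0,0,0,0,255,0.018,0.0012,0,0,0,0,255,0.018,0.0012,0,0,0,0,255,0.018,0.0012,0,0,0,0,255,0.018,0.0012,0,0,0,0,255,0.018,0.0012,0,0,0,0,255,0.01,0.0007,0,0,0,0,255,0.002,0.0001,0,0,0,0,255,0,0,0,0,0,0]'
```

```text
time: 18.35
eef_pos: [428.2, -144.7, 93.9]
tool_rot: [[-0.067, 0.998, 0.002], [0.998, 0.067, -0.001], [-0.001, 0.002, -1.0]]
contact_force: [-1.6, -1.8, 8.7]
width: 0.089
time: 19.48
eef_pos: [540.5, -136.9, 93.9]
tool_rot: [[-0.067, 0.998, 0.002], [0.998, 0.067, -0.001], [-0.001, 0.002, -1.0]]
contact_force: [1.3, 0.5, 4.1]
width: 0.089
```

```bash
for i in 1 2 3; do :; done; python3 -m inch '[255,0.002,0.0001,0,0,0,0,255,0,0,0,0,0,0]'; python3 -m inch '[255,0.002,0.0001,0,0,0,0,255,0,0,0,0,0,0]'; python3 -m inch '[255,0.002,0.0001,0,0,0,0,255,0,0,0,0,0,0]'
```

```text
time: 19.73
eef_pos: [542.0, -136.8, 93.9]
tool_rot: [[-0.067, 0.998, 0.001], [0.998, 0.067, -0.001], [-0.001, 0.001, -1.0]]
contact_force: [-0.2, 0.3, 7.8]
width: 0.091
time: 19.98
eef_pos: [543.9, -136.7, 93.9]
tool_rot: [[-0.067, 0.998, 0.001], [0.998, 0.067, -0.001], [-0.001, 0.001, -1.0]]
contact_force: [-1.0, -0.7, 7.6]
width: 0.088
time: 20.23
eef_pos: [545.9, -136.5, 93.9]
tool_rot: [[-0.067, 0.998, 0.001], [0.998, 0.067, -0.001], [-0.001, 0.001, -1.0]]
contact_force: [-1.5, 0.7, 7.7]
width: 0.088
```

```bash
python3 -m inch '[255,0.002,0.0001,0,0,0,0,255,0,0,0,0,0,0]'; python3 -m inch '[255,0.002,0.0001,0,0,0,0,255,0,0,0,0,0,0]'; python3 -m inch '[255,0.002,0.0001,0,0,0,0,255,0,0,0,0,0,0]'
```

```text
time: 20.48
eef_pos: [547.5, -136.4, 93.9]
tool_rot: [[-0.067, 0.998, 0.001], [0.998, 0.067, -0.0], [-0.0, 0.001, -1.0]]
contact_force: [-3.0, -0.2, 8.4]
width: 0.091
time: 20.72
eef_pos: [547.6, -136.3, 93.8]
tool_rot: [[-0.067, 0.998, -0.003], [0.998, 0.067, -0.0], [-0.0, -0.003, -1.0]]
contact_force: [-16.4, -5.1, 18.2]
width: 0.09
time: 20.98
eef_pos: [547.7, -136.3, 93.7]
tool_rot: [[-0.067, 0.998, -0.007], [0.998, 0.067, -0.0], [0.0, -0.006, -1.0]]
contact_force: [-28.3, -6.9, 29.0]
width: 0.09
```

```bash
python3 -m inch '[255,-0.0035,-0.0002,0,0,0,0,150,0,0,0,0,0,0,150,0,0,0,0,0,0,150,0,0,0.05,0,0,0,150,0,0,0.05,0,0,0,110,0,0,0.02,0,0,0]'; python3 - <<'E'
from h import *
p,d=r.get_image("scene");W=cloud("scene",d);x,y,z=np.moveaxis(W,-1,0)
cv2.imwrite("pics/c6.png",cv2.resize(p[140:250,220:330,::-1],None,fx=5,fy=5))
X=(x-695)*.9977+(y+126)*.068;Y=-(x-695)*.068+(y+126)*.9977
m=(abs(Y)<30)&(z>98)&(z<125)&(X<-138)&(X>-175);print(m.sum(),np.round(np.percentile(X[m],[0,5,50,90]),1))
m=(abs(Y)>70)&(abs(Y)<100)&(z>105)&(z<126)&(X<-106)&(X>-130);print(m.sum(),np.round(np.percentile(X[m],[0,5,50,90]),1))
m=(z>163)&(z<182)&(x>630)&(x<700)&(y>-95)&(y<-25);print("dial",rect(m,W))
print(r.get_obs()["eef_pos"],r.get_obs()["joint_positions"])
E
```

```text
time: 21.72
eef_pos: [549.2, -136.5, 215.7]
tool_rot: [[-0.067, 0.998, 0.004], [0.998, 0.067, -0.001], [-0.002, 0.004, -1.0]]
contact_force: [0.5, 0.2, -0.7]
width: 0.566
40 [-156.7 -154.8 -152.2 -148. ]
29 [-113.1 -112.9 -110.1 -107. ]
dial (np.int64(57), array([665.2, -59.9], dtype=float32), array([666.2, -60.9]), array([14.8, 47.6]), 2.4, np.float64(171.4))
[ 549.65342598 -136.68853726  217.17475572] [-3.49165539e-01  4.23241286e-01  1.51547888e+00  1.11578872e-05
  1.19731081e+00 -4.16088164e-01]
```

View pics/c6.png

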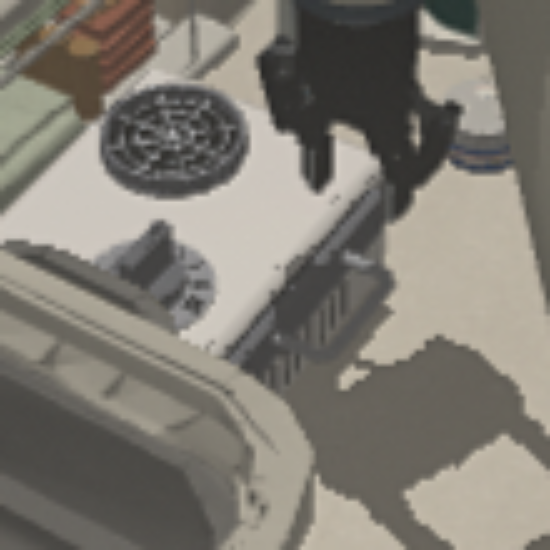

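```bash
python3 -m inch '[110,0.039,0.0254,0,0,0,0,110,0.039,0.0254,0,0,0,0,110,0.039,0.0254,0,0,0,0,110,0,0,0,0,0,0]'; python3 -m inch '[110,0,0,-0.03,0,0,0,110,0,0,-0.025,0,0,0,110,0,0,-0.009,0,0,0,110,0,0,0,0,0,0]'; python3 -m inch '[255,0,0,0,0,0,0,255,0,0,0,0,0,0,255,0,0,0,0,0,0]'
```

```text
time: 22.28
eef_pos: [666.9, -58.1, 211.7]
tool_rot: [[-0.069, 0.998, 0.0], [0.998, 0.069, 0.0], [0.0, 0.0, -1.0]]
contact_force: [-0.4, -0.4, -0.4]
width: 0.57
time: 22.78
eef_pos: [664.6, -60.3, 148.6]
tool_rot: [[-0.066, 0.998, -0.001], [0.998, 0.066, 0.0], [0.0, -0.001, -1.0]]
contact_force: [-0.4, 0.1, -0.3]
width: 0.57
time: 23.15
eef_pos: [668.5, -60.1, 150.9]
tool_rot: [[-0.067, 0.998, 0.008], [0.998, 0.067, -0.0], [-0.001, 0.008, -1.0]]
contact_force: [15.9, 2.0, -0.4]
width: 0.149
```

```bash
python3 -m inch '[255,0.003,0,0,0,0,0,255,0,0,0,0,0,0]'; python3 -m inch '[255,0,0,0.003,0,0,0,255,0,0,0.003,0,0,0,255,0,0,0.003,0,0,0,255,0,0,0.001,0,0,0,255,0,0,0,0,0,0]'
```

```text
time: 23.4
eef_pos: [669.2, -60.0, 150.3]
tool_rot: [[-0.067, 0.998, 0.003], [0.998, 0.067, -0.0], [-0.001, 0.003, -1.0]]
contact_force: [2.7, 1.5, 6.4]
width: 0.152
time: 24.02
eef_pos: [669.1, -60.0, 159.7]
tool_rot: [[-0.067, 0.998, 0.003], [0.998, 0.067, -0.0], [-0.0, 0.003, -1.0]]
contact_force: [5.8, 1.0, -1.2]
width: 0.149
```

```bash
python3 -m inch '[255,0,0,0.001,0,0,0,255,0,0,0,0,0,0]';python3 -m inch '[255,0,0,0.001,0,0,0,255,0,0,0,0,0,0]'
```

```text
time: 24.28
eef_pos: [669.1, -60.0, 160.4]
tool_rot: [[-0.067, 0.998, 0.003], [0.998, 0.067, -0.0], [-0.0, 0.003, -1.0]]
contact_force: [7.9, 1.2, -3.8]
width: 0.146
time: 24.52
eef_pos: [669.0, -60.0, 160.5]
tool_rot: [[-0.067, 0.998, 0.002], [0.998, 0.067, 0.0], [-0.0, 0.002, -1.0]]
contact_force: [11.3, 0.1, -15.1]
width: 0.152
```

```bash
python3 -m inch '[255,0,0,-0.001,0,0,0,255,0,0,0,0,0,-0.131,255,0,0,0,0,0,-0.131,255,0,0,0,0,0,-0.131,255,0,0,0,0,0,-0.131,255,0,0,0,0,0,-0.131,255,0,0,0,0,0,-0.131,255,0,0,0,0,0,-0.131,255,0,0,0,0,0,-0.13,255,0,0,0,0,0,0,255,0,0,0,0,0,0]'; python3 -c "
from h import *
o=r.get_obs();print(o['tool_rot'][:,1],np.arctan2(o['tool_rot'][1,1],o['tool_rot'][0,1]),o['wrist_torque'])"
```

```text
time: 25.9
eef_pos: [670.5, -60.6, 160.5]
tool_rot: [[0.831, 0.556, 0.005], [0.557, -0.831, -0.001], [0.004, 0.004, -1.0]]
contact_force: [16.0, -2.2, -11.4]
width: 0.147
[ 0.55649198 -0.8308442   0.0038208 ] -0.9806338311731192 [-0.44887684 -2.88212135 -0.05053565]
```

```bash
python3 -m inch '[255,0.002,0,0,0,0,0,255,0,0,-0.003,0,0,0,255,0,0,-0.003,0,0,0,255,0,0,-0.003,0,0,0,255,0,0,0,0,0,0]';python3 -m inch '[255,0,0,-0.002,0,0,0,255,0,0,0,0,0,0]'
```

```text
time: 26.52
eef_pos: [670.9, -60.6, 151.1]
tool_rot: [[0.831, 0.557, 0.002], [0.557, -0.831, -0.001], [0.001, 0.002, -1.0]]
contact_force: [6.8, -4.9, -2.7]
width: 0.151
time: 26.78
eef_pos: [671.0, -60.5, 150.2]
tool_rot: [[0.831, 0.557, 0.003], [0.557, -0.831, -0.001], [0.002, 0.002, -1.0]]
contact_force: [2.2, -3.7, 10.0]
width: 0.154
```

```bash
python3 -m inch '[255,0,0,-0.002,0,0,0,255,0,0,0,0,0,0]';  python3 -m inch '[255,0,0,0.002,0,0,0,110,0,0,0,0,0,0,110,0,0,0,0,0,0,110,0,0,0.04,0,0,0,110,0,0,0.06,0,0,0,110,-0.06,-0.05,0,0,0,0,110,-0.06,-0.05,0,0,0,0,110,-0.06,-0.05,0,0,0,0,110,0,0,0,0,0,0]'; python3 - <<'E'
from h import *
p,d=r.get_image("scene");W=cloud("scene",d);x,y,z=np.moveaxis(W,-1,0)
a=cv2.resize(p[140:250,220:330,::-1],(500,500))
m=(z>163)&(z<190)&(x>630)&(x<700)&(y>-95)&(y<-25);print("dial scene",rect(m,W))
q,d=r.get_image("top");W=cloud("top",d);x,y,z=np.moveaxis(W,-1,0)
m=(z>163)&(z<190)&(x>630)&(x<700)&(y>-95)&(y<-25);print("dial top",rect(m,W))
b=cv2.resize(q[110:220,245:355,::-1],(300,300));b=np.vstack([b,np.zeros((200,300,3),np.uint8)])
cv2.imwrite("pics/c7.png",np.hstack([a,b]))
E
```

```text
time: 27.02
eef_pos: [671.2, -60.6, 149.9]
tool_rot: [[0.831, 0.557, 0.004], [0.557, -0.831, -0.001], [0.003, 0.003, -1.0]]
contact_force: [-5.3, -2.8, 31.8]
width: 0.154
time: 28.15
eef_pos: [522.9, -181.9, 248.8]
tool_rot: [[0.833, 0.554, -0.002], [0.554, -0.833, 0.0], [-0.001, -0.001, -1.0]]
contact_force: [0.2, 0.5, -0.3]
width: 0.569
dial scene (np.int64(76), array([664.1, -59.6], dtype=float32), array([665.6, -61.8]), array([46.7, 21.7]), 32.1, np.float64(171.3))
dial top (np.int64(100), array([667.1, -59.2], dtype=float32), array([667.5, -59.4]), array([47.6, 14.3]), 31.7, np.float64(171.8))
```

View pics/c7.png

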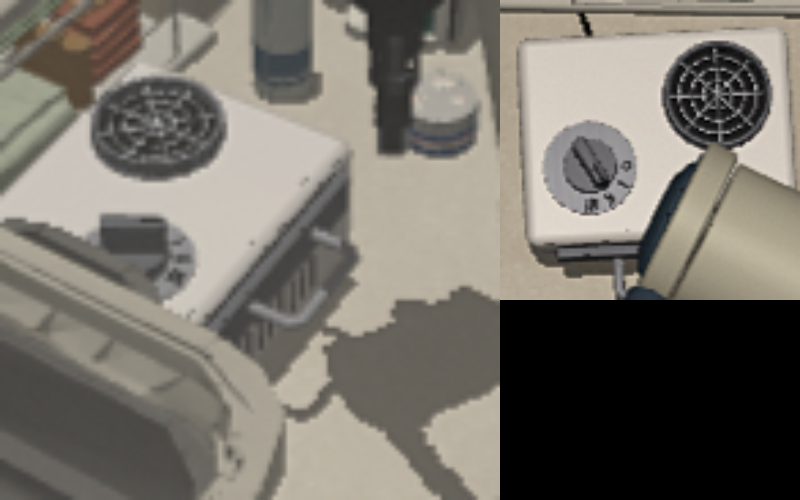

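The dial now points at the two-bar mark (turned about 60°, bar top back at its original height), the drawer is closed and the arm is clear of everything.

```bash
python3 -c "
from workcell import r
print(r.finish_job())"
```

```text
the job is handed in; nothing more can be done
None
```

I completed every step and handed the job in at about 28 s of the 72 s allowed; the system reports no verdict.

- **Drawer out:** I pulled it until it hit its stop at about 30 N. The cameras showed only about 115 mm of travel. When I closed it, it went about 6 mm past where it started, so it seems to have been slightly open at the start.
- **Brushing:** The brush swept the mesh from about 55 mm left of centre to about 57 mm right, at 4–5 N. Its length ran front to back throughout.
- **Brush put down:** It lies flat at about (488, -376) mm, with its top at about 21 mm. I did not look at it again after that.
- **Drawer home:** I pushed it until it stopped at about 28 N.
- **Dial:** I lifted it to its stop (about 10 mm), turned it 1.048 rad clockwise and pressed it down with about 32 N. Afterwards both cameras put the bar at the same height as before. The top camera showed it turned about 60°.
- **Tape measure and balm pot:** I never moved close to either. I did not measure their positions again at the end.

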